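# Move a latched battery pack from a stirrer to its charger

## Task

The stirrer's battery pack is flat. Pinch the pack to press in its sprung tab, lift the pack out of the stirrer without tearing at the latch, and put it into the charger the same way round, pressed gently down by feel until the tab snaps out and holds it. Do not crush or force anything, and leave the things standing round about where they are.

Things in the scene. Friction and masses are not known exactly. Their poses are not given: they have to be found in the camera images.
- pack: grey battery pack, upright block 34 (x) x 50 (y) x 90 (z) mm, about 0.2 kg; origin: centre of its underside, z up. Its -x face carries the black sprung tab. It starts latched in the stirrer, axes parallel to the stirrer's, underside 13.5 mm above the table. Over 30 N between pack and stirrer or charger does damage; 10 to 20 N is plenty
- tab_face (a point): centre of the tab's ribbed button, on its outer face, 63 mm above the pack's underside; button 22 mm wide, 30 mm high. At rest it stands 8 mm proud of the pack's -x face (42 mm over pack and button) and slides in (+x) 6 mm (36 mm then): 3 N starts it, 10 N holds it fully in. Two-finger pinch of 14 to 30 N; 40 N breaks it
- pack_grip (a point): point to pinch, fingers closing along the pack's x: 64 mm above the underside, midway between the +x face and the fully pressed button (1 mm to -x of the pack's axis). An off-centre pinch shoves the pack against the bay wall and the tab stays partly out: shift until the side force vanishes and the fingers are 35 to 37 mm apart, then lift
- pack_top (a point): centre of the pack's flat top, 90 mm above its underside; if the pack has not snapped in, press here straight down with shut fingers: the tab is cammed in and snaps out by itself
- pack_tab (a joint): how far the tab is pressed in, m: 0 = out (snapped), 0.006 = fully in. The tab carries a barb (4.5 mm proud of the pack's -x face at rest, 4 to 14 mm above the underside) that hooks under the bay's lip and is free of it from 0.0045 on. In a bay the tab cannot come out above the latching height
- stirrer: grey magnetic stirrer with a round steel plate, fixed to the table; x -28 to 129 mm (a knob juts to -38), y +-52 mm, height 40 mm, bay collar 51 mm. Origin: on the table under the centre of its battery bay; z up; plate to +x, latch lip in the bay's -x wall. Its bay is like the charger's, with a fixed floor at z = 12 mm
- charger: small white charger, fixed to the table, about 75 x 90 mm, lead stub at +x. Origin: on the table under its bay's centre, z up. Bay 36 (x) x 52 (y) mm inside, walls to z = 44 mm, above them a steep lead-in collar, 3.5 mm wider all round at its top (z = 51). The pack goes in with its axes parallel to the charger's, tab to -x, where the latch lip is
- charger_mouth (a point): centre of the top of the charger's collar, 51 mm above the table. Inside, a floor unit (solid floor, spring, latch lip) is set 0 to 13 mm high, differently each time and not to be read: the floor lies at z = 12 to 25 mm. A sprung plate 4 mm proud of it pushes the pack up with 4 to 6.5 N; below it the push turns hard. 1.5 mm above the floor or lower, the freed tab snaps out and holds
- small_bottle: loose reagent bottle, 36 mm across, 64 mm high, screw cap; origin at its underside; leave alone
- dish: loose round clear dish, 60 mm across, 16 mm high; origin at its underside; leave alone
- tall_bottle: loose reagent bottle, 59 mm across, 108 mm high, screw cap, behind the work; origin at its underside; leave alone

How it is judged:
By the outcome, as a careful person would: the job done as asked, in the order asked, and still so for the second after the job is handed in, with the robot touching nothing.
It also fails if it takes over 48 s, if anything falls off the work surface, if the arm or the gripper's body presses on something with over 40 N, if the wrist force passes 120 N, or if a joint passes its speed limit or range.

## Robot

A 6-joint arm with a two-finger parallel gripper is mounted at the origin on the work surface; the furniture and walls round the work are solid. World frame = base frame: x ahead of the robot, y to its left, z up, the work surface at z = 0. Lengths are in mm, angles in rad, forces in N, time in s.
With the tool pointing down it reaches from about 275 to 750 mm from the base axis. Payload 10.2 kg.
Tool frame: the origin (TCP) lies between the finger pads; the fingertips stand 22 mm ahead of it and the grasp point (between the pads) lies 3 mm ahead of it (ctrl.nose_length is the distance from the TCP to the fingertips, in mm); y points along the fingers, z is the direction in which the jaws open and shut, and the axes are right-handed (so a half turn about y gives the same grasp; the last joint's range is limited). The gripper opens to 85 mm and grips with 20 to 120 N. Pads are 22 mm wide; open, the fingers measure 114 mm over their backs; the gripper's body (76 mm by 85 mm) begins 54 mm behind the grasp point. The pads swing forward as they close: fully open they stand 13 mm farther back than shut.
Start: joints at [-1.383, 0.313, 1.498, -0, 1.331, -0.223], TCP at [209.643, -481.333, 253.294] pointing down, gripper open.
Joint ranges: [-2.94, 2.94], [-0.97, 2.17], [0.19, 2.56], [-1.23, 4.37], [0.02, 3.11], [-2.88, 2.88]. Speed limits (rad/s): [2.39, 2.39, 3.01, 3.14, 3.14, 3.14].

## Interface

Orientations are given as a unit quaternion [w, x, y, z].
In Python, from rig import ctrl, eyes, models gives the robot as it stands.
- The arm moves only by the shell command python3 -m crank 'ROWS' [FORCE]. ROWS is JSON, a list of rows, each an object with "dp": the shift along the tool's x, y, z in mm, a list of three; "roll": the turn about the tool's y in rad; "gripper": the closure in counts, from 0 (fully open) to 255 (shut). A call has 1 to 10 rows; each row is the pose to reach, as a shift and turn from the pose commanded when the call began, along the tool's axes at that moment; what a row does not reach only later rows make up. A row lasts 1/12 s, in which the tool goes at most 41.7 mm and 7.16 degrees, less where a joint would pass 70% of its speed; a pose out of reach is approached as far as the arm can. A call with a gripper value outside its range is refused whole. The fingers move at their own pace and stop on an object; FORCE is the grip in N (left out, the last holds). Time passes only in rows, so rows that repeat a pose let the fingers close. It gives the time, the measured TCP pose, the force and the opening at its end, in the units of the state.
- ctrl.sense(): the state, without advancing time (a new reading comes with each control period).
- eyes.capture(name): name is "scene" or "top" or "wrist"; returns a dict with "color" (420x560x3 uint8, red, green, blue), "fx", "fy", "cx", "cy" (pixels), "R" (3x3) and "t" (3): a world point X has camera coordinates R X + t. Camera axes: x right, y down, z forward; pixel columns grow to the right and rows downward; lengths in mm; the calibration is good to about 2 mm. A picture is of the moment at which its call begins. There is no depth.
- ctrl.finish_job(): hands the job in, once; it reports no verdict.
Trained networks look in a picture, given as the dict that the camera call returned (one of the last four; its "shot" number tells which), for a name from the list of things; names that differ only in an ending like _2 or _b are one class to them, and where a whole thing is asked for, a point or a joint stands for the part that bears it (a point fixed in the world has none). Each returns a list of dicts, best first, with "confidence" (0 to 1); they miss things now and then, are a little off and sometimes report something else, mostly with a low value. They report only what shows in the picture. A call takes as long as a camera call.
- models.spot_in(picture, label): "extent" ([centre column, centre row, width, height] in pixels, round what is visible of it).
- models.spot_point(picture, label): "centre" ([column, row] in pixels: a listed point, or the origin of a listed thing).
The state is a dict: "time_s": time; "joints": joint angles; "dq": joint speeds; "tau": joint torques, N m; "eef_pos": TCP position; "ee_rot": TCP orientation; "force": force on the tool from outside, world axes, zero at the start; "wrist_torque": the same for the moment, N m; "grip_width": opening from 0.0 (shut) to 1.0 (fully open).
Only numpy, scipy, OpenCV 4.12 (cv2) and the standard library are available. Lean on these libraries where they do the work, as an engineer would, in place of code of your own. Each camera call takes 0.05 s, during which the arm holds its last target. There are 200 camera calls.

## Working session

There is one attempt and no reset: what is moved stays moved. The work goes in short steps, Python scripts to look and compute and a shell command to move; the robot and the scene stay as the last step left them, time stands still between calls to the robot, and variables do not carry over. Pictures are saved under pics/ and viewed, about 8 in all and at most 12, crops included, and the job is handed in when it is done.

```bash
ls; mkdir -p pics; cat > h.py <<'E'
import numpy as np, cv2
from rig import ctrl, eyes, models
from scipy.spatial.transform import Rotation as Ro
def rot(q): return Ro.from_quat([q[1],q[2],q[3],q[0]]).as_matrix()
def ray(p,uv):
    R=np.array(p['R']);t=np.array(p['t'])
    d=R.T@np.array([(uv[0]-p['cx'])/p['fx'],(uv[1]-p['cy'])/p['fy'],1.]); return -R.T@t,d/np.linalg.norm(d)
def atz(p,uv,z):
    c,d=ray(p,uv); return c+d*(z-c[2])/d[2]
def tri(rs):
    A=sum(np.eye(3)-np.outer(d,d) for c,d in rs);b=sum((np.eye(3)-np.outer(d,d))@c for c,d in rs); return np.linalg.solve(A,b)
def proj(p,X):
    x=np.array(p['R'])@X+np.array(p['t']); return [p['fx']*x[0]/x[2]+p['cx'],p['fy']*x[1]/x[2]+p['cy']]
def save(p,n): cv2.imwrite('pics/'+n,p['color'][:,:,::-1])
E
python3 - <<'E'
from h import *
np.set_printoptions(precision=1,suppress=True)
s=ctrl.sense();print({k:s[k] for k in('time_s','eef_pos','ee_rot','force','grip_width')});print(rot(s['ee_rot']))
P={n:eyes.capture(n) for n in('scene','top')}
for n in P: save(P[n],n+'1.png'); print(n,-np.array(P[n]['R']).T@np.array(P[n]['t']),P[n]['fx'])
for l in('pack','tab_face','pack_grip','pack_top','stirrer','charger','charger_mouth','small_bottle','dish','tall_bottle'):
    rs=[]
    for n in P:
        r=models.spot_point(P[n],l)[:2]
        print(l,n,[(np.round(a['centre'],1),round(a['confidence'],2)) for a in r])
        if r: rs.append(ray(P[n],r[0]['centre']))
    if len(rs)==2: print('   ',tri(rs))
cv2.imwrite('pics/both.png',np.hstack([P['scene']['color'],P['top']['color']])[:,:,::-1])
E
```

```text
pics
{'time_s': 0.0, 'eef_pos': array([ 209.6, -481.1,  252.7]), 'ee_rot': array([ 0.1, -0.1,  0.7, -0.7]), 'force': array([ 0.4, -0.2, -0. ]), 'grip_width': 0.9981395355627574}
[[-0.9 -0.   0.4]
 [-0.4  0.  -0.9]
 [-0.  -1.  -0. ]]
scene [133.9 741.9 791. ] 484.65754517562044
top [435.7 159.8 918.3] 389.5676023513816
pack scene [(array([268.7, 323.4]), 0.92)]
pack top [(array([191.8, 261.9]), 0.76)]
    [444.  357.8  14.8]
tab_face scene [(array([281.9, 309. ]), 0.62)]
tab_face top []
pack_grip scene [(array([267.5, 306.8]), 0.69)]
pack_grip top [(array([185. , 265.2]), 0.6)]
    [439.3 360.7  74.5]
pack_top scene [(array([267.5, 300.5]), 0.87)]
pack_top top [(array([180.7, 259.2]), 0.86)]
    [445.7 362.8  92.5]
stirrer scene [(array([267.4, 330.2]), 0.93)]
stirrer top [(array([191.5, 261.1]), 0.67)]
    [445.2 362.1  -3.5]
charger scene [(array([313.1, 240.6]), 0.77)]
charger top [(array([292.1, 241.7]), 0.59)]
    [497.3 128.8   4. ]
charger_mouth scene [(array([312.9, 225.5]), 0.81)]
charger_mouth top [(array([293.8, 239.4]), 0.67)]
    [500.5 127.1  47.8]
small_bottle scene [(array([333.3, 303.3]), 0.59)]
small_bottle top [(array([243.2, 294.4]), 0.58), (array([295.1, 238. ]), 0.5)]
    [374.7 239.5   3.5]
dish scene [(array([387.9, 225.5]), 0.83)]
dish top [(array([352.1, 291.3]), 0.8)]
    [387.7  -8.8   7.3]
tall_bottle scene [(array([194.2, 219.6]), 0.82)]
tall_bottle top [(array([248.9, 135.3]), 0.71)]
    [755.5 236.9  -2.6]
```

View pics/scene1.png

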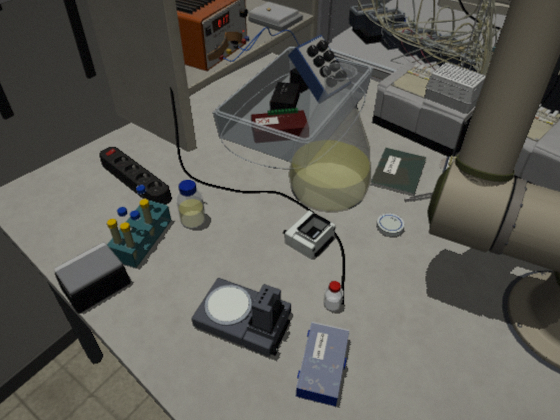

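View pics/top1.png

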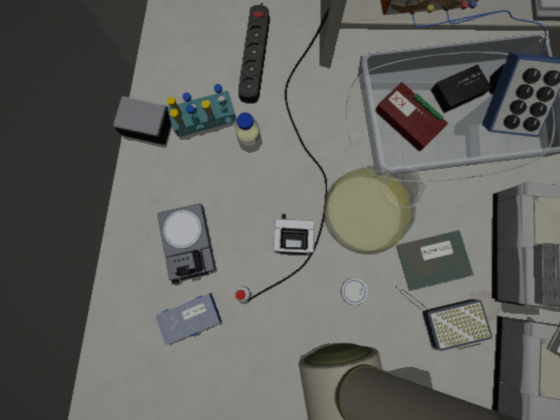

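The scene view shows the stirrer with the pack at (267,308), plate at (228,303), the charger at (310,232) and the small bottle at (334,295). The top view agrees: pack (187,262), plate (182,229), charger (294,237). The big flask at (368,208) has to be avoided. Next I work out the stirrer's yaw and the first approach move.

```bash
cat >> h.py <<'E'
def totool(dw): return rot(ctrl.sense()['ee_rot']).T@np.asarray(dw,float)
def st():
    s=ctrl.sense();R=rot(s['ee_rot']);print('t',round(s['time_s'],2),'pos',np.round(s['eef_pos'],1),'zang',round(np.degrees(np.arctan2(R[1,2],R[0,2])),2),'tilt',np.round(R[2],3),'F',np.round(s['force'],1),'w',round(s['grip_width'],4),'j',np.round(s['joints'],2))
E
python3 - <<'E'
from h import *
np.set_printoptions(precision=2,suppress=True)
p=eyes.capture('top')
print(atz(p,(182,229),42),atz(p,(180.7,259.2),90))
for c in [(159,209),(203,204),(215,268),(168,280)]: print(atz(p,c,40))
for c in [(277,221),(315,222),(312,254),(275,250)]: print(atz(p,c,45))
st(); print(totool(np.array([425,350,290])-ctrl.sense()['eef_pos']))
E
```

```text
[517.44 378.17  42.  ] [449.11 365.34  90.  ]
[562.47 433.84  40.  ]
[575.75 333.83  40.  ]
[431.9  300.16  40.  ]
[403.77 403.34  40.  ]
[538.99 163.93  45.  ]
[538.2   78.29  45.  ]
[466.52  84.82  45.  ]
[473.9  167.25  45.  ]
t 1.15 pos [ 209.7 -481.3  253.3] zang -66.46 tilt [ 0. -1.  0.] F [-0.8 -0.1  0.4] w 0.9962 j [-1.38  0.31  1.5  -0.    1.33 -0.22]
[-529.42  -36.72 -676.17]
```

```bash
python3 -m crank '[{"dp":[-25,-2,-32],"roll":-0.12,"gripper":0},{"dp":[-50,-4,-64],"roll":-0.24,"gripper":0},{"dp":[-75,-6,-96],"roll":-0.36,"gripper":0},{"dp":[-100,-8,-128],"roll":-0.48,"gripper":0},{"dp":[-125,-10,-160],"roll":-0.6,"gripper":0},{"dp":[-150,-12,-192],"roll":-0.72,"gripper":0},{"dp":[-175,-14,-224],"roll":-0.84,"gripper":0},{"dp":[-200,-16,-256],"roll":-0.96,"gripper":0},{"dp":[-225,-18,-288],"roll":-1.08,"gripper":0},{"dp":[-250,-20,-320],"roll":-1.2,"gripper":0}]' 25; python3 -c "
from h import *
st();print(totool(np.array([425,350,290])-ctrl.sense()['eef_pos']))"
```

```text
time_s: 1.98
eef_pos: [310.9, -86.3, 273.7]
ee_rot: [0.511, -0.511, 0.488, -0.489]
force: [1.2, -0.8, 0.2]
grip_width: 0.996
t 1.98 pos [310.9 -86.3 273.7] zang 2.58 tilt [ 0.001 -1.     0.001] F [ 1.2 -0.8  0.2] w 0.9963 j [-0.64 -0.18  1.97  0.    1.35 -0.68]
[-430.70276662  -16.52114583  133.6609176 ]
```

```bash
python3 -m crank '[{"dp":[-39,-2,12],"roll":-0.02,"gripper":0},{"dp":[-78,-4,24],"roll":-0.04,"gripper":0},{"dp":[-117,-6,36],"roll":-0.06,"gripper":0},{"dp":[-156,-8,48],"roll":-0.08,"gripper":0},{"dp":[-195,-10,60],"roll":-0.1,"gripper":0},{"dp":[-234,-12,72],"roll":-0.12,"gripper":0},{"dp":[-273,-14,84],"roll":-0.15,"gripper":0},{"dp":[-312,-16,96],"roll":-0.15,"gripper":0},{"dp":[-351,-16,108],"roll":-0.15,"gripper":0},{"dp":[-390,-16,120],"roll":-0.15,"gripper":0}]'; python3 -m crank '[{"dp":[-30,0,13],"roll":0,"gripper":0},{"dp":[-30,0,13],"roll":0,"gripper":0},{"dp":[-30,0,13],"roll":0,"gripper":0}]';python3 - <<'E'
from h import *
np.set_printoptions(precision=1,suppress=True)
st(); p=eyes.capture('wrist'); save(p,'w1.png'); print(-np.array(p['R']).T@np.array(p['t']),np.array(p['R']),p['fx'])
for l in('pack_top','pack_grip','tab_face','pack','stirrer'):
    print(l,[(a['centre'],a['confidence']) for a in models.spot_point(p,l)[:2]])
E
```

```text
time_s: 2.82
eef_pos: [415.3, 308.7, 289.4]
ee_rot: [0.545, -0.545, 0.45, -0.45]
force: [1.2, -0.7, 0.6]
grip_width: 0.995
time_s: 3.07
eef_pos: [422.2, 339.2, 288.5]
ee_rot: [-0.545, 0.546, -0.45, 0.45]
force: [-0.1, -0.2, -0.1]
grip_width: 0.993
t 3.07 pos [422.2 339.2 288.5] zang 11.01 tilt [ 0. -1. -0.] F [-0.1 -0.2 -0.1] w 0.9931 j [ 0.5  0.3  1.4 -0.   1.4  0.3]
[406.8 420.8 409.9] [[ 1.   0.2 -0. ]
 [ 0.2 -0.9  0.3]
 [ 0.1 -0.3 -0.9]] 300.0156448987316
pack_top [([299.9, 171.3], 0.74)]
pack_grip [([301.4, 164.6], 0.78)]
tab_face [([278.1, 165.8], 0.77)]
pack [([297.8, 156.5], 0.66), ([218.8, 360.5], 0.17)]
stirrer []
```

View pics/w1.png

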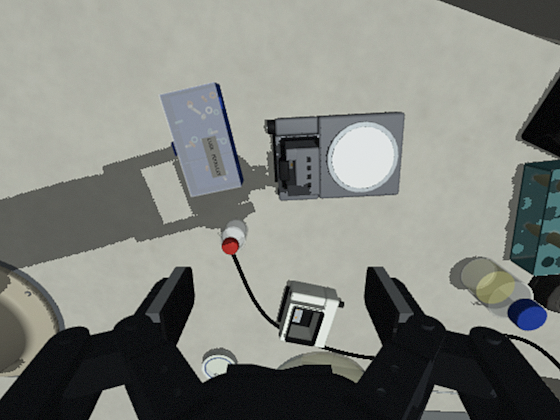

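The wrist view shows the pack standing in the stirrer at about (299,168), with its tab on the left and the plate at (362,155). The charger is at (308,315) and the small bottle at (232,238). I next measure the yaw from the stirrer's edges and triangulate the pack.

```bash
python3 - <<'E'
from h import *
np.set_printoptions(precision=1,suppress=True)
P={n:eyes.capture(n) for n in('scene','top','wrist')}
w=P['wrist']
for l in('pack_top','pack_grip','tab_face','pack'):
    rs=[]
    for n in P:
        r=models.spot_point(P[n],l)
        if r and r[0]['confidence']>.5: rs.append(ray(P[n],r[0]['centre']))
    X=tri(rs); print(l,len(rs),X,[round(float(np.linalg.norm(np.cross(X-c,d))),1) for c,d in rs])
g=cv2.cvtColor(w['color'],cv2.COLOR_RGB2GRAY)
L=cv2.createLineSegmentDetector().detect(g)[0][:,0]
for l in L:
    n=np.hypot(l[2]-l[0],l[3]-l[1])
    if n>25 and 255<l[0]<415 and 100<l[1]<210:
        a,b=atz(w,l[:2],40),atz(w,l[2:],40);d=b-a;ang=np.degrees(np.arctan2(d[1],d[0]))
        print('S',np.round(l),a[:2],b[:2],round((ang+45)%90-45,1))
    if n>20 and 270<l[0]<350 and 270<l[1]<360:
        a,b=atz(w,l[:2],48),atz(w,l[2:],48);d=b-a;ang=np.degrees(np.arctan2(d[1],d[0]))
        print('C',np.round(l),a[:2],b[:2],round((ang+45)%90-45,1))
st()
E
```

```text
pack_top 3 [446.7 360.8  98.6] [2.0, 5.7, 6.0]
pack_grip 3 [443.1 361.   69.6] [0.2, 0.2, 0.3]
tab_face 2 [418.  356.6  76.8] [1.1, 1.1]
pack 3 [444.6 362.7  19.8] [2.3, 2.0, 0.8]
C [324. 313. 313. 345.] [525.1 152.7] [523.4  91.9] -1.6
C [284. 338. 293. 303.] [476.6  96.5] [477.4 160.8] -0.8
C [324. 343. 339. 299.] [537.7  98.5] [540.9 178.9] -2.3
C [325. 345. 374. 355.] [540.7  96. ] [619.6  90.6] -3.9
S [264. 118. 314. 113.] [393.2 403. ] [450.3 418.9] 15.5
C [312. 345. 286. 340.] [520.9  92.9] [480.4  93.8] -1.3
C [278. 328. 257. 309.] [464.5 112.7] [428.7 140.4] -37.7
C [296. 305. 321. 310.] [481.7 158.3] [519.7 156.2] -3.2
C [292. 284. 284. 316.] [469.5 190.4] [469.8 135.3] 0.3
C [276. 320. 286. 280.] [458.9 126.3] [460.3 196.6] -1.1
C [292. 298. 323. 304.] [474.3 168.2] [520.4 166.9] -1.6
S [316. 114. 401. 109.] [451.7 418.9] [548.8 442.7] 13.8
C [322. 307. 292. 301.] [519.7 161.7] [475.2 163. ] -1.7
C [326. 297. 294. 291.] [521.3 179.2] [474.9 180.5] -1.6
S [274. 179. 270. 133.] [418.2 331.7] [402.8 386.5] 15.7
S [396. 193. 317. 197.] [574.8 343.3] [476.7 319.2] 13.8
C [289. 
[... 318 characters left out ...]
3.6 408. ] 16.8
C [302. 351. 327. 349.] [508.3  77.3] [544.9  88.2] 16.7
S [404. 112. 398. 192.] [553.4 440.3] [576.9 345.3] 13.9
C [289. 335. 310. 339.] [483.5 103.9] [515. 103.] -1.6
S [295. 158. 296. 183.] [438.7 363. ] [445.8 332. ] 12.9
C [311. 338. 319. 312.] [516.7 104.9] [518.3 152.6] -1.9
S [314. 192. 288. 194.] [472.  324.4] [439.3 316.3] 13.9
S [401. 112. 321. 117.] [549.8 439.4] [458.3 416.8] 13.9
S [318. 189. 317. 148.] [475.1 329.2] [462.7 380. ] 13.8
S [313. 117. 277. 119.] [449.7 414.7] [407.9 404.7] 13.6
S [311. 138. 284. 139.] [452.3 389.9] [421.3 382.8] 12.9
t 4.12 pos [422.5 338.3 289.3] zang 10.89 tilt [ 0. -1. -0.] F [-0.6  0.5 -0.8] w 1.0019 j [0.5 0.3 1.4 0.  1.4 0.3]
```

```bash
python3 -c "
from h import *
print(totool(np.array([442,361,150])-ctrl.sense()['eef_pos']))"
```

```text
[-18.61181391 139.2825629   23.49097644]
```

```bash
python3 -m crank '[{"dp":[-9,36,12],"roll":-0.03,"gripper":0},{"dp":[-18.6,72,23.5],"roll":-0.05,"gripper":0},{"dp":[-18.6,108,23.5],"roll":-0.05,"gripper":0},{"dp":[-18.6,139,23.5],"roll":-0.05,"gripper":0},{"dp":[-18.6,139,23.5],"roll":-0.05,"gripper":0},{"dp":[-18.6,139,23.5],"roll":-0.05,"gripper":0}]';python3 - <<'E'
from h import *
np.set_printoptions(precision=1,suppress=True)
st(); P={n:eyes.capture(n) for n in('wrist','scene')}; p=P['wrist']; save(p,'w2.png')
for l in('pack_top','pack_grip','tab_face'):
    r=models.spot_point(p,l)[:1]; print(l,[(a['centre'],a['confidence']) for a in r], [atz(p,r[0]['centre'],z)[:2] for z in (76.5,77.5,103.5)] if r else '')
c=p['color'][150:420,130:430]; cv2.imwrite('pics/w2c.png',cv2.resize(c[:,:,::-1],None,fx=2.2,fy=2.2,interpolation=cv2.INTER_CUBIC))
L=cv2.createLineSegmentDetector().detect(cv2.cvtColor(p['color'],cv2.COLOR_RGB2GRAY))[0][:,0]
for X in [(460.5,360,103.5)]: print(proj(p,np.array(X)))
a=np.radians(13.8);u=np.array([np.cos(a),np.sin(a),0]);v=np.array([-u[1],u[0],0]);o=np.array([443,361,103.5])
for i,j in((17,25),(17,-25),(-17,-25),(-17,25)): print('corner',i,j,np.array(proj(p,o+i*u+j*v)))
E
```

```text
time_s: 4.62
eef_pos: [441.8, 360.9, 150.2]
ee_rot: [-0.556, 0.557, -0.437, 0.436]
force: [-0.5, -0.8, 0.4]
grip_width: 1.0
t 4.62 pos [441.8 360.9 150.2] zang 13.75 tilt [ 0. -1. -0.] F [-0.5 -0.8  0.4] w 1.0001 j [0.5 0.5 1.5 0.  1.1 0.2]
pack_top [] 
pack_grip [([279.2, 229.1], 0.81)] [array([442. , 361.7]), array([441.9, 362.1]), array([439.3, 372.8])]
tab_face [([241.5, 228.2], 0.9)] [array([416.1, 356.1]), array([416.2, 356.5]), array([417. , 367.9])]
[np.float64(307.21313199540094), np.float64(254.89755639286298)]
corner 17 25 [309.1 209.3]
corner 17 -25 [306.7 282.4]
corner -17 -25 [254.1 282.4]
corner -17 25 [251.7 209.4]
```

View pics/w2c.png

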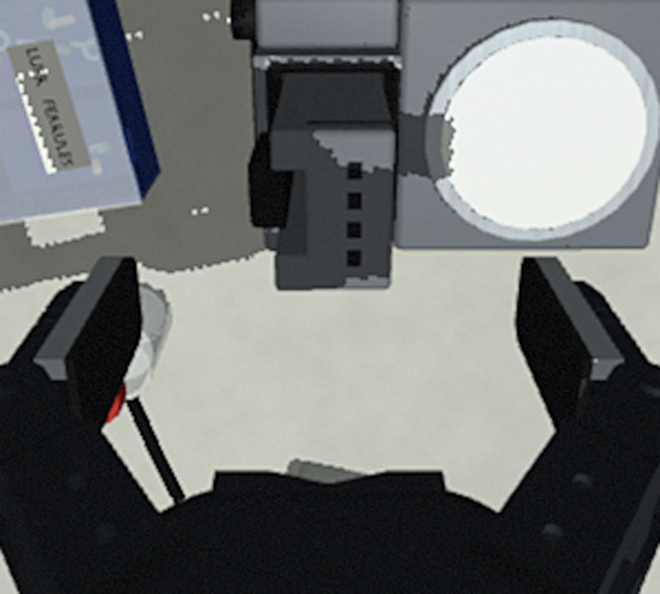

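The crop shows the pack top with corners at about (272,126) to (391,290) in crop pixels. That is within 1 px of the corners predicted from my estimate, so the pack axis is at about (443.6,361.8). The pads straddle the pack clear of the blue box. I descend to the grip height.

```bash
python3 -m crank '[{"dp":[-0.4,30,0.9],"roll":0,"gripper":0},{"dp":[-0.4,55,0.9],"roll":0,"gripper":0},{"dp":[-0.4,69.5,0.9],"roll":0,"gripper":0},{"dp":[-0.4,69.5,0.9],"roll":0,"gripper":0},{"dp":[-0.4,69.5,0.9],"roll":0,"gripper":0}]' 20; python3 -c "
from h import *
st()"
python3 -m crank '[{"dp":[0,0,0],"roll":0,"gripper":100},{"dp":[0,0,0],"roll":0,"gripper":100},{"dp":[0,0,0],"roll":0,"gripper":100},{"dp":[0,0,0],"roll":0,"gripper":100}]' 20; python3 -c "
from h import *
st()"
```

```text
time_s: 5.28
eef_pos: [443.1, 361.8, 81.7]
ee_rot: [0.556, -0.556, 0.436, -0.437]
force: [0.7, 0.3, 0.9]
grip_width: 1.002
t 5.28 pos [443.1 361.8  81.7] zang 13.75 tilt [-0.    -1.     0.001] F [0.7 0.3 0.9] w 1.002 j [0.48 0.6  1.55 0.   1.   0.24]
time_s: 5.62
eef_pos: [443.1, 361.8, 81.6]
ee_rot: [0.557, -0.556, 0.436, -0.437]
force: [0.2, 0.0, 0.7]
grip_width: 0.608
t 5.62 pos [443.1 361.8  81.6] zang 13.76 tilt [-0.    -1.     0.001] F [0.2 0.  0.7] w 0.6082 j [ 0.48  0.6   1.55 -0.    0.99  0.24]
```

```bash
for i in 1; do python3 -m crank '[{"dp":[0,1,0],"roll":0,"gripper":140},{"dp":[0,1,0],"roll":0,"gripper":140},{"dp":[0,1,0],"roll":0,"gripper":140}]' 20;  python3 -c "
from h import *
st()"; python3 -m crank '[{"dp":[0,0,0],"roll":0,"gripper":255},{"dp":[0,0,0],"roll":0,"gripper":255},{"dp":[0,0,0],"roll":0,"gripper":255},{"dp":[0,0,0],"roll":0,"gripper":255}]' 20; python3 -c "
from h import *
s=ctrl.sense();st();print('tool F',rot(s['ee_rot']).T@s['force'],s['grip_width']*85)"; done
```

```text
time_s: 5.87
eef_pos: [442.6, 361.6, 80.0]
ee_rot: [-0.556, 0.556, -0.437, 0.436]
force: [-2.7, -0.8, 3.4]
grip_width: 0.45
t 5.87 pos [442.6 361.6  80. ] zang 13.76 tilt [-0. -1. -0.] F [-2.7 -0.8  3.4] w 0.4504 j [0.48 0.6  1.55 0.   0.99 0.24]
time_s: 6.2
eef_pos: [442.7, 361.6, 79.8]
ee_rot: [-0.556, 0.556, -0.437, 0.436]
force: [-4.0, 0.2, 3.2]
grip_width: 0.406
t 6.2 pos [442.7 361.6  79.8] zang 13.75 tilt [-0. -1. -0.] F [-4.   0.2  3.2] w 0.4065 j [0.48 0.6  1.55 0.   0.99 0.24]
tool F [-1.1427366  -3.236469   -3.88769214] 34.54850296105685
```

```bash
python3 -m crank '[{"dp":[0,-0.6,-0.7],"roll":0,"gripper":255},{"dp":[0,-0.6,-0.7],"roll":0,"gripper":255},{"dp":[0,-0.6,-0.7],"roll":0,"gripper":255}]' 20; python3 -c "
from h import *
s=ctrl.sense();st();print('tool F',rot(s['ee_rot']).T@s['force'],s['grip_width']*85)"
```

```text
time_s: 6.45
eef_pos: [442.5, 361.6, 80.6]
ee_rot: [0.557, -0.556, 0.436, -0.437]
force: [-0.2, 0.5, 3.2]
grip_width: 0.408
t 6.45 pos [442.5 361.6  80.6] zang 13.75 tilt [-0.    -1.     0.001] F [-0.2  0.5  3.2] w 0.4084 j [ 0.48  0.6   1.55 -0.    0.99  0.24]
tool F [-0.54216723 -3.18516018 -0.02850181] 34.71005021690687
```

```bash
python3 -m crank '[{"dp":[0,-1,0],"roll":0,"gripper":255},{"dp":[0,-2,0],"roll":0,"gripper":255},{"dp":[0,-3,0],"roll":0,"gripper":255},{"dp":[0,-4,0],"roll":0,"gripper":255}]' 22; python3 -c "
from h import *
s=ctrl.sense();st();print('tool F',rot(s['ee_rot']).T@s['force'],s['grip_width']*85)"
```

```text
time_s: 6.78
eef_pos: [442.0, 361.3, 84.2]
ee_rot: [-0.556, 0.556, -0.437, 0.437]
force: [-0.8, 0.2, -2.1]
grip_width: 0.405
t 6.78 pos [442.  361.3  84.2] zang 13.75 tilt [ 0. -1. -0.] F [-0.8  0.2 -2.1] w 0.4046 j [ 0.48  0.59  1.55 -0.    1.    0.24]
tool F [-0.40410367  2.07906914 -0.7687353 ] 34.38703502925452
```

```bash
python3 -m crank '[{"dp":[0,-3,0],"roll":0,"gripper":255},{"dp":[0,-7,0],"roll":0,"gripper":255},{"dp":[0,-12,0],"roll":0,"gripper":255},{"dp":[0,-18,0],"roll":0,"gripper":255},{"dp":[0,-25,0],"roll":0,"gripper":255},{"dp":[0,-35,0],"roll":0,"gripper":255},{"dp":[0,-50,0],"roll":0,"gripper":255},{"dp":[0,-65,0],"roll":0,"gripper":255},{"dp":[0,-75,0],"roll":0,"gripper":255},{"dp":[0,-75,0],"roll":0,"gripper":255}]'; python3 - <<'E'
from h import *
np.set_printoptions(precision=1,suppress=True)
s=ctrl.sense();st();print('tool F',rot(s['ee_rot']).T@s['force'],s['grip_width']*85)
P={n:eyes.capture(n) for n in('top','scene','wrist')}
for l in('charger_mouth','charger','pack_top'):
    rs=[]
    for n in P:
        r=models.spot_point(P[n],l)
        print(l,n,[(a['centre'],a['confidence']) for a in r[:2]])
        if r and r[0]['confidence']>.5: rs.append(ray(P[n],r[0]['centre']))
    if len(rs)>1:X=tri(rs); print(l,len(rs),X,[round(float(np.linalg.norm(np.cross(X-c,d))),1) for c,d in rs])
print(totool(np.array([500,128,160])-ctrl.sense()['eef_pos']))
save(P['wrist'],'w3.png')
E
```

```text
time_s: 7.62
eef_pos: [442.9, 361.9, 162.1]
ee_rot: [0.558, -0.555, 0.436, -0.437]
force: [0.1, 0.1, -1.5]
grip_width: 0.408
t 7.62 pos [442.9 361.9 162.1] zang 13.75 tilt [-0. -1.  0.] F [ 0.1  0.1 -1.5] w 0.4083 j [0.5 0.5 1.5 0.  1.2 0.2]
tool F [-0.1  1.5  0.1] 34.70524165544375
charger_mouth top [([294.6, 237.8], 0.94), ([247.6, 137.0], 0.17)]
charger_mouth scene []
charger_mouth wrist []
charger top [([291.7, 242.6], 0.73)]
charger scene [([310.6, 241.1], 0.91)]
charger wrist []
charger 2 [498.1 131.3   3.4] [5.1, 5.1]
pack_top top []
pack_top scene [([267.7, 269.8], 0.8)]
pack_top wrist [([279.6, 326.0], 0.76), ([277.9, 286.0], 0.55)]
pack_top 2 [442.8 358.2 176.3] [1.9, 1.9]
[240.5  -0.8   0.8]
```

View pics/w3.png

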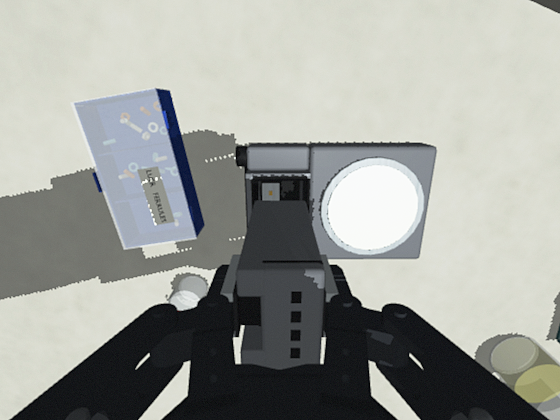

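The wrist view shows the pack gripped squarely with its top at (280,300), the stirrer's bay empty, and nothing disturbed. Now I move to a spot beside the charger where the wrist camera sees it clear of the pack.

```bash
python3 -m crank '[{"dp":[25,0,-9],"roll":0.04,"gripper":255},{"dp":[54,0,-18],"roll":0.09,"gripper":255},{"dp":[84,0,-29],"roll":0.14,"gripper":255},{"dp":[114,0,-39],"roll":0.19,"gripper":255},{"dp":[144,0,-50],"roll":0.24,"gripper":255},{"dp":[174,0,-60],"roll":0.268,"gripper":255},{"dp":[204,0,-71],"roll":0.268,"gripper":255},{"dp":[225,0,-78],"roll":0.268,"gripper":255},{"dp":[234,0,-81],"roll":0.268,"gripper":255},{"dp":[234,0,-81],"roll":0.268,"gripper":255}]'; python3 -m crank '[{"dp":[0,0,0],"roll":0,"gripper":255},{"dp":[0,0,0],"roll":0,"gripper":255}]' >/dev/null;python3 - <<'E'
from h import *
np.set_printoptions(precision=1,suppress=True)
st()
p=eyes.capture('wrist'); save(p,'w4.png')
for l in('charger_mouth','charger'):
    r=models.spot_point(p,l); print(l,[(a['centre'],a['confidence'],atz(p,a['centre'],51 if 'm' in l else 0)) for a in r[:1]])
e=models.spot_in(p,'charger');print(e[:1])
x,y,w,h=e[0]['extent'];
L=cv2.createLineSegmentDetector().detect(cv2.cvtColor(p['color'],cv2.COLOR_RGB2GRAY))[0][:,0]
for l in L:
    n=np.hypot(l[2]-l[0],l[3]-l[1])
    if n>14 and abs(l[0]-x)<w*.6 and abs(l[1]-y)<h*.6:
        a,b=atz(p,l[:2],51),atz(p,l[2:],51);d=b-a;print(np.round(l),a[:2],b[:2],'%.1f'%((np.degrees(np.arctan2(d[1],d[0]))+45)%90-45))
x0,y0=int(x-w*.75),int(y-h*.75);c=p['color'][max(y0,0):int(y+h*.75),max(x0,0):int(x+w*.75)]
print('crop',x0,y0,c.shape); f=min(780/c.shape[1],580/c.shape[0]);print(f);cv2.imwrite('pics/w4c.png',cv2.resize(c[:,:,::-1],None,fx=f,fy=f,interpolation=cv2.INTER_CUBIC))
E
```

```text
time_s: 9.05
eef_pos: [419.2, 113.6, 159.6]
ee_rot: [-0.492, 0.492, -0.507, 0.508]
force: [-0.2, 0.6, -1.5]
grip_width: 0.407
t 9.22 pos [419.2 115.7 159.4] zang -1.56 tilt [-0. -1.  0.] F [-0.6  0.1 -1.9] w 0.4083 j [-0.   0.2  1.9  0.   1.   0. ]
charger_mouth [([381.5, 196.2], 0.79, array([501.9, 128.2,  51. ]))]
charger [([362.6, 181.8], 0.89, array([500.4, 127.6,   0. ]))]
[{'extent': [385.6, 187.2, 117.1, 107.6], 'confidence': 0.79}]
[413. 163. 403. 230.] [524.2 154.3] [522.6  97.9] -1.6
[354. 159. 409. 159.] [478.7 158.4] [520.9 157.5] -1.1
[399. 233. 352. 233.] [519.5  95.4] [479.9  96.6] -1.7
[357. 171. 354. 204.] [481.2 149.5] [480.6 121.9] -1.3
[397. 244. 452. 251.] [518.3  85.3] [565.9  77.7] -9.0
[374. 245. 356. 241.] [498.7  85.2] [483.6  89.4] -15.5
[357. 239. 395. 242.] [484.3  91.6] [516.3  87.4] -7.6
[366. 206. 369. 170.] [490.  120.7] [490.8 149.4] -1.5
[334. 232. 310. 219.] [464.9  97.8] [445.  110.3] -32.2
[428. 175. 433. 149.] [536.9 144.8] [537.7 164.4] -2.5
[453. 251. 491. 251.] [566.9  77.8] [598.9  76.8] -1.8
[347. 229. 352. 163.] [475.9 100.3] [477.3 155.7]
[... 396 characters left out ...]
 140. 412. 139.] [536.2 171.3] [521.  172.6] -4.6
[408. 157. 348. 157.] [519.7 159.4] [473.8 160.4] -1.3
[384. 214. 356. 213.] [505.5 113.4] [482.  114.2] -2.0
[353. 225. 394. 225.] [480.6 103.7] [514.6 102.9] -1.4
[342. 239. 357. 239.] [471.8  91.6] [484.4  91.1] -2.3
[337. 151. 333. 216.] [465.4 165.4] [464.  112.7] -1.6
[390. 165. 384. 212.] [506.  153.6] [505.  114.8] -1.5
[395. 224. 403. 165.] [515.4 103.6] [516.8 152.6] -1.6
[383. 164. 358. 164.] [501.1 154.1] [481.8 154.8] -2.0
[401. 239. 417. 239.] [521.   90.4] [534.7  90.3] -0.6
[380. 211. 384. 166.] [501.9 116. ] [502.  152.9] -0.1
[418. 237. 428. 176.] [535.3  91.8] [536.7 144.1] -1.6
crop 297 106 (161, 176, 3)
3.6024844720496896
```

View pics/w4c.png

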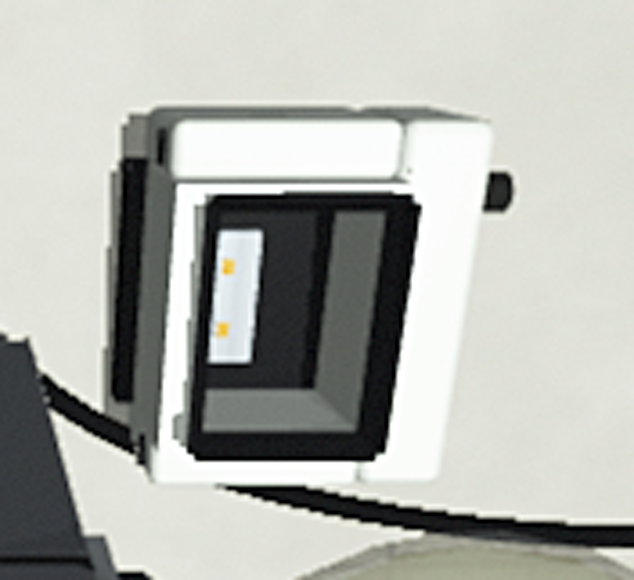

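The crop shows the charger's black collar rim with clean edges. The edges put the mouth centre at about (500,127) with yaw -1.6°, which matches the networks. The latch side is on the left (-x) and the lead stub on the right. I move over it, then descend.

```bash
python3 -m crank '[{"dp":[-4,0,20],"roll":0,"gripper":255},{"dp":[-9,0,45],"roll":0,"gripper":255},{"dp":[-13.5,0,70],"roll":0,"gripper":255},{"dp":[-13.5,0,79.5],"roll":0,"gripper":255},{"dp":[-13.5,0,79.5],"roll":0,"gripper":255},{"dp":[-13.5,20,79.5],"roll":0,"gripper":255},{"dp":[-13.5,33,79.5],"roll":0,"gripper":255},{"dp":[-13.5,33,79.5],"roll":0,"gripper":255},{"dp":[-13.5,33,79.5],"roll":0,"gripper":255}]'; python3 - <<'E'
from h import *
st();s=ctrl.sense()
print(totool(np.array([499,127,0])-s['eef_pos']))
p=eyes.capture('wrist'); save(p,'w5.png')
q=eyes.capture('scene'); c=q['color'][150:270,240:390];cv2.imwrite('pics/s5.png',np.vstack([cv2.resize(p['color'][140:420,150:430],(560,560)),])[:,:,::-1])
E
```

```text
time_s: 10.17
eef_pos: [498.2, 126.4, 126.3]
ee_rot: [0.493, -0.493, 0.507, -0.507]
force: [0.5, 0.2, -1.1]
grip_width: 0.405
t 10.17 pos [498.2 126.4 126.3] zang -1.58 tilt [ 0.    -1.    -0.001] F [ 0.5  0.2 -1.1] w 0.4049 j [0.02 0.43 1.69 0.   1.02 0.05]
[ -0.61999318 126.30825033   0.94168056]
```

View pics/s5.png

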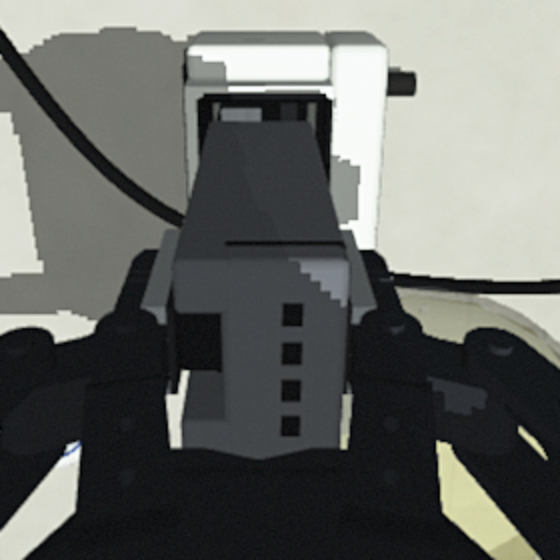

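The crop shows the pack's lower edge (208–320) centred between the collar's edges (197–331). I descend in small steps, watching the force.

```bash
python3 -m crank '[{"dp":[-0.6,4,0.8],"roll":0,"gripper":255},{"dp":[-0.6,7,0.8],"roll":0,"gripper":255},{"dp":[-0.6,9,0.8],"roll":0,"gripper":255},{"dp":[-0.6,11,0.8],"roll":0,"gripper":255},{"dp":[-0.6,13,0.8],"roll":0,"gripper":255}]'; python3 -c "
from h import *
st()"; python3 -m crank '[{"dp":[0,1.5,0],"roll":0,"gripper":255},{"dp":[0,3,0],"roll":0,"gripper":255},{"dp":[0,4.5,0],"roll":0,"gripper":255},{"dp":[0,4.5,0],"roll":0,"gripper":255}]'
```

```text
time_s: 10.68
eef_pos: [499.7, 126.7, 113.2]
ee_rot: [0.493, -0.493, 0.507, -0.507]
force: [-0.4, 1.0, -2.0]
grip_width: 0.409
t 10.68 pos [499.7 126.7 113.2] zang -1.61 tilt [-0. -1. -0.] F [-0.4  1.  -2. ] w 0.4094 j [0.02 0.45 1.7  0.   0.99 0.05]
time_s: 11.02
eef_pos: [499.6, 126.7, 108.6]
ee_rot: [0.493, -0.493, 0.507, -0.507]
force: [-0.1, -0.4, -0.5]
grip_width: 0.413
```

```bash
python3 -m crank '[{"dp":[0,2,0],"roll":0,"gripper":255},{"dp":[0,4,0],"roll":0,"gripper":255},{"dp":[0,6,0],"roll":0,"gripper":255},{"dp":[0,8,0],"roll":0,"gripper":255},{"dp":[0,9,0],"roll":0,"gripper":255},{"dp":[0,9,0],"roll":0,"gripper":255}]';  python3 -m crank '[{"dp":[0,1,0],"roll":0,"gripper":255},{"dp":[0,2,0],"roll":0,"gripper":255},{"dp":[0,3,0],"roll":0,"gripper":255},{"dp":[0,3,0],"roll":0,"gripper":255}]'
```

```text
time_s: 11.52
eef_pos: [499.6, 126.7, 99.6]
ee_rot: [0.493, -0.493, 0.507, -0.507]
force: [-0.5, -0.1, -1.5]
grip_width: 0.411
time_s: 11.85
eef_pos: [499.7, 126.7, 96.7]
ee_rot: [0.493, -0.493, 0.507, -0.507]
force: [-0.5, -0.1, -1.8]
grip_width: 0.408
```

Free so far (underside about 29.5 mm). I continue in 1 mm steps.

```bash
for i in 1 ; do python3 -m crank '[{"dp":[0,1,0],"roll":0,"gripper":255},{"dp":[0,2,0],"roll":0,"gripper":255},{"dp":[0,2,0],"roll":0,"gripper":255}]'; done;  python3 -m crank '[{"dp":[0,1,0],"roll":0,"gripper":255},{"dp":[0,2,0],"roll":0,"gripper":255},{"dp":[0,2,0],"roll":0,"gripper":255}]'
```

```text
time_s: 12.1
eef_pos: [499.7, 126.7, 94.7]
ee_rot: [0.493, -0.493, 0.507, -0.507]
force: [-0.2, -0.5, -2.7]
grip_width: 0.405
time_s: 12.35
eef_pos: [499.7, 126.7, 92.7]
ee_rot: [0.493, -0.493, 0.507, -0.507]
force: [-0.1, 0.3, -1.7]
grip_width: 0.41
```

```bash
python3 -m crank '[{"dp":[0,1,0],"roll":0,"gripper":255},{"dp":[0,2,0],"roll":0,"gripper":255},{"dp":[0,2,0],"roll":0,"gripper":255}]'
```

```text
time_s: 12.6
eef_pos: [499.6, 126.7, 90.7]
ee_rot: [0.493, -0.493, 0.507, -0.507]
force: [-0.5, -0.6, -2.2]
grip_width: 0.41
```

```bash
python3 -m crank '[{"dp":[0,1,0],"roll":0,"gripper":255},{"dp":[0,2,0],"roll":0,"gripper":255},{"dp":[0,2,0],"roll":0,"gripper":255}]'
```

```text
time_s: 12.85
eef_pos: [499.6, 126.7, 88.7]
ee_rot: [0.493, -0.493, 0.507, -0.507]
force: [-0.5, 0.8, -1.3]
grip_width: 0.408
```

```bash
python3 -m crank '[{"dp":[0,1,0],"roll":0,"gripper":255},{"dp":[0,2,0],"roll":0,"gripper":255},{"dp":[0,2,0],"roll":0,"gripper":255}]'
```

```text
time_s: 13.1
eef_pos: [499.8, 126.7, 87.0]
ee_rot: [-0.493, 0.493, -0.507, 0.507]
force: [-0.9, -0.2, 2.6]
grip_width: 0.41
```

```bash
python3 -m crank '[{"dp":[0,1,0],"roll":0,"gripper":255},{"dp":[0,1.5,0],"roll":0,"gripper":255},{"dp":[0,1.5,0],"roll":0,"gripper":255}]'
```

```text
time_s: 13.35
eef_pos: [499.8, 126.7, 85.5]
ee_rot: [-0.493, 0.493, -0.507, 0.507]
force: [-2.4, -0.3, 3.1]
grip_width: 0.41
```

```bash
python3 -m crank '[{"dp":[0,0.7,0],"roll":0,"gripper":255},{"dp":[0,0.7,0],"roll":0,"gripper":255}]'
```

```text
time_s: 13.52
eef_pos: [499.8, 126.7, 84.8]
ee_rot: [-0.493, 0.493, -0.507, 0.507]
force: [-0.7, 0.5, 4.5]
grip_width: 0.411
```

```bash
python3 -m crank '[{"dp":[0,0.7,0],"roll":0,"gripper":255},{"dp":[0,0.7,0],"roll":0,"gripper":255}]'
```

```text
time_s: 13.68
eef_pos: [499.8, 126.7, 84.1]
ee_rot: [-0.493, 0.493, -0.507, 0.507]
force: [-1.3, 0.7, 4.5]
grip_width: 0.404
```

```bash
python3 -m crank '[{"dp":[0,0.5,0],"roll":0,"gripper":255},{"dp":[0,0.5,0],"roll":0,"gripper":255}]'
```

```text
time_s: 13.85
eef_pos: [499.9, 126.7, 84.1]
ee_rot: [-0.493, 0.493, -0.507, 0.507]
force: [-3.0, -0.6, 10.3]
grip_width: 0.409
```

Hard floor felt at 10 N. I release here, keeping the light press.

```bash
python3 -m crank '[{"dp":[0,0.3,0],"roll":0,"gripper":255},{"dp":[0,0.8,0],"roll":0,"gripper":100},{"dp":[0,0.8,0],"roll":0,"gripper":0},{"dp":[0,0.8,0],"roll":0,"gripper":0},{"dp":[0,0.8,0],"roll":0,"gripper":0},{"dp":[0,0.8,0],"roll":0,"gripper":0}]'; python3 - <<'E'
from h import *
np.set_printoptions(precision=1,suppress=True)
st()
P={n:eyes.capture(n) for n in('wrist','scene','top')};p=P['wrist']
for l in('pack_top','pack_grip','tab_face'):
    rs=[]
    for n in P:
        r=models.spot_point(P[n],l)
        if r and r[0]['confidence']>.5: rs.append(ray(P[n],r[0]['centre']))
    if len(rs)>1:X=tri(rs); print(l,len(rs),X,[round(float(np.linalg.norm(np.cross(X-c,d))),1) for c,d in rs])
cv2.imwrite('pics/w6.png',cv2.resize(p['color'][120:420,130:430],(600,600),interpolation=cv2.INTER_CUBIC)[:,:,::-1])
E
```

```text
time_s: 14.35
eef_pos: [499.8, 126.7, 82.6]
ee_rot: [-0.493, 0.493, -0.507, 0.507]
force: [-1.0, -0.0, -0.8]
grip_width: 0.998
t 14.35 pos [499.8 126.7  82.6] zang -1.61 tilt [-0. -1.  0.] F [-1.  -0.  -0.8] w 0.998 j [0.  0.5 1.7 0.  0.9 0.1]
pack_top 2 [498.  125.5 101.8] [4.8, 4.8]
pack_grip 2 [498.4 120.   72.8] [0.5, 0.5]
tab_face 2 [475.8 127.6  86.8] [1.2, 1.2]
```

View pics/w6.png

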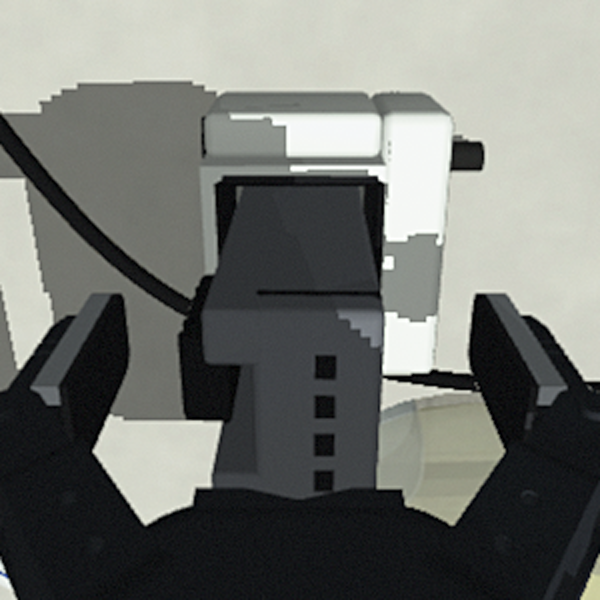

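The crop shows the fingers clear on both sides and the button at (210,340) standing out about 7 mm, which fits a snapped tab. I lift to the same relative view as before the pinch, so the tab can be compared directly.

```bash
python3 -m crank '[{"dp":[0,-15,0],"roll":0,"gripper":0},{"dp":[0,-45,0],"roll":0,"gripper":0},{"dp":[0,-71,0],"roll":0,"gripper":0},{"dp":[0,-71,0],"roll":0,"gripper":0},{"dp":[0,-71,0],"roll":0,"gripper":0}]'; python3 - <<'E'
from h import *
st()
p=eyes.capture('wrist')
for l in('pack_top','pack_grip','tab_face'):
    r=models.spot_point(p,l)[:1]; print(l,[(a['centre'],a['confidence']) for a in r])
o=cv2.imread('pics/w2.png')[170:310,200:340]; n=p['color'][170:310,200:340,::-1]
cv2.imwrite('pics/cmp.png',cv2.resize(np.hstack([o,n]),(800,400),interpolation=cv2.INTER_CUBIC))
a=np.radians(-1.6);u=np.array([np.cos(a),np.sin(a),0]);v=np.array([-u[1],u[0],0])
s=ctrl.sense()['eef_pos'];c=np.array([s[0],s[1],0])+u
for zb in (13,16,17,18,20,22): print(zb,[np.round(proj(p,c+i*u+j*v+[0,0,zb+90]),1) for i,j in((17,25),(17,-25),(-17,-25),(-17,25))])
E
```

```text
time_s: 15.37
eef_pos: [500.2, 126.7, 154.7]
ee_rot: [-0.494, 0.492, -0.506, 0.508]
force: [0.0, 0.7, -0.0]
grip_width: 1.0
t 15.37 pos [500.2 126.7 154.7] zang -1.6 tilt [-0.    -1.     0.003] F [ 0.   0.7 -0. ] w 1.0003 j [0.02 0.39 1.66 0.   1.09 0.05]
pack_top [([275.6, 251.9], 0.84)]
pack_grip [([278.1, 231.3], 0.9)]
tab_face []
13 [array([306.1, 206.7]), array([303.9, 278.3]), array([252.5, 278.4]), array([250.2, 206.8])]
16 [array([306.5, 208.3]), array([304.3, 280.8]), array([252.2, 280.9]), array([249.7, 208.4])]
17 [array([306.6, 208.8]), array([304.4, 281.6]), array([252.1, 281.8]), array([249.6, 208.9])]
18 [array([306.8, 209.4]), array([304.5, 282.5]), array([251.9, 282.6]), array([249.4, 209.5])]
20 [array([307.1, 210.5]), array([304.8, 284.2]), array([251.7, 284.4]), array([249.1, 210.6])]
22 [array([307.4, 211.6]), array([305.1, 286. ]), array([251.4, 286.1]), array([248.8, 211.7])]
```

View pics/cmp.png

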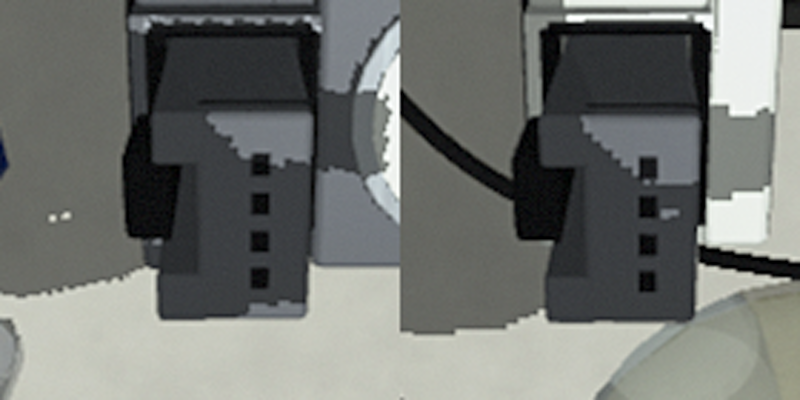

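Side by side, the button stands out 27 px from the pack's edge in both the old (latched) and new views. A tab still held in by the wall would show about 16 px less, so it has snapped. One last check of the loose things, then I hand in.

```bash
python3 - <<'E'
from h import *
p=eyes.capture('scene')
for l in('small_bottle','dish','tall_bottle'): print(l,[(np.round(a['centre'],1),a['confidence']) for a in models.spot_point(p,l)[:1]])
st(); print(ctrl.finish_job())
E
```

```text
small_bottle [(array([331.2, 307. ]), 0.73)]
dish [(array([387.9, 227.3]), 0.7)]
tall_bottle [(array([195. , 220.7]), 0.94)]
t 15.77 pos [499.6 126.7 153.2] zang -1.6 tilt [ 0.    -1.    -0.001] F [-0.1 -0.8  0.7] w 0.9985 j [0.02 0.4  1.66 0.   1.09 0.05]
the job is handed in; nothing more can be done
None
```

The battery pack is in the charger the same way round, tab to -x, and I handed the job in at 15.8 s.

- **Taking it out:** I pinched the pack at 20 N and shifted 0.7 mm until the side force vanished. I then lifted at 22 N and it came free of the stirrer with only its own weight on the wrist.
- **Putting it in:** It went into the charger with almost no side force. I pressed down by feel through the spring to the hard floor at about 10 N, then released.
- **Tab:** The last wrist view shows the button standing out 27 px from the pack, the same as when it was latched in the stirrer. I took that as snapped in and did no extra press on top.
- **Loose things:** The bottles and dish were found within about 4 px of where they started, which is network scatter, and I felt no contact with them.
- **Checks that disagreed:**
  - The opening read 34.4 to 34.8 mm during the pinch, just under the expected 35 to 37 mm. I put this down to the opening scale, since the tab released cleanly.
  - The network did not find `tab_face` in the last wrist view, so the tab check rests on comparing the pictures by eye.

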